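Open the UV curing chamber and hold its lid

ROBOT

A 7-joint arm with a two-finger parallel gripper is mounted at the origin on a cart in front of the work surface, level with it; the furniture and walls round the work are solid. World frame = base frame: x ahead of the robot, y to its left, z up, the work surface at z = 0. Lengths are in m, angles in rad, forces in N, time in s.
With the tool pointing down it reaches from about 0.425 to 1.025 m from the base axis. Payload 9.4 kg.
Tool frame: the origin (TCP) lies on the centre line of the jaws, within the pads' length; the fingertips stand 11 mm ahead of it and the grasp point (between the pads) lies 8 mm behind it; z points along the fingers, y is the line along which they close (so a half turn about z gives the same grasp; the last joint's range is limited). The gripper opens to 93 mm and grips with 3 to 60 N. Pads are 15 mm wide; open, the fingers measure 128 mm over their backs; the gripper's body (75 mm by 188 mm) begins 65 mm behind the grasp point.
Start: joints at [1.102, 0.599, -0.003, 1.599, 0.002, 0.943, -0.08], TCP at [0.277, -0.67, 0.23] pointing down, gripper open.
Joint ranges: [-2.57, 2.57], [-0.35, 1.97], [-1.29, 1.29], [0.11, 2.56], [-1.05, 4.19], [0.11, 1.86], [-2.63, 2.63]. Speed limits (rad/s): [2.22, 2.22, 3.01, 3.01, 3.14, 3.14, 3.14].

INTERFACE

Orientations are given as a unit quaternion [w, x, y, z].
In Python, from workcell import robot, imaging, close_job gives the robot as it stands. The module is installed in compiled form; this text tells all that it offers.
- The arm moves only by the tool servo_tool, never from a script. Its argument "plan" is a list of rows, each an object of numbers: "grip": the gripper command: -1 is shut, 1 is fully open, values between are in proportion; "dx", "dy", "dz": the shift along the tool's x, y, z in cm; "yaw": the turn about the tool's z in rad. A call has exactly 5 rows; each row shifts and turns the commanded pose from where the row before left it, along the tool's axes as they then stand; what a row does not reach is not made up. A row lasts 1/10 s, in which the tool goes at most 50 mm and 8.59 degrees, less where a joint would pass 70% of its speed; a pose out of reach is approached as far as the arm can. A call is refused whole if a number of a shift passes 5 or a number of a turn 0.15, either way. A call with a gripper value outside its range is refused whole. The fingers move at their own pace and stop on an object; the grip force is fixed at half the most. Time passes only in rows, so rows that do not move let the fingers close, or fill a call up. It gives the time, the measured TCP pose, the force, the opening and the grip force at its end, in the units of the state.
- robot.get_obs(): the state, without advancing time (a new reading comes with each control period).
- imaging.get_image(name): name is "scene" or "side" or "wrist"; returns a dict with "image" (384x512x3 uint8, blue, green, red), "fov_y" (degrees; the focal length in pixels is half the picture's height over the tangent of half this angle, whatever the lens; pixels are square), "cx", "cy" (the principal point, pixels), "R" (3x3) and "t" (3): a world point X has camera coordinates R X + t. Camera axes: x right, y down, z forward; pixel columns grow to the right and rows downward; lengths in m; the calibration is good to about 2 mm. A picture is of the moment at which its call begins. There is no depth.
- close_job(): hands the job in; it is judged then, once.
The state is a dict: "time": time; "joints": joint angles; "qd": joint speeds; "joint_torque": joint torques, N m; "position": TCP position; "ee_rot": TCP orientation; "contact_force": force on the tool from outside, world axes, zero at the start; "moment": the same for the moment, N m; "grip_width": opening from 0.0 (shut) to 1.0 (fully open); "grip_force": force on a finger pad.
Only numpy, scipy, OpenCV 4.12 (cv2) and the standard library are available. Lean on these libraries where they do the work, as an engineer would, in place of code of your own. Each camera call takes 0.05 s, during which the arm holds its last target. There are 200 camera calls.

TASK

The resin vials in the UV curing chamber are done: push its red stop button right down so that the lamps go out, then turn the black wing latch a quarter turn anticlockwise to free the lid, and only then lift the lid by its steel bar handle to about 60 degrees. The lid has no stay and would fall shut, so finish while still holding it there by the bar, still and without letting go, so that a colleague can take the vials out. Never let the lid swing beyond 75 degrees, which would tear the lamp lead, or drop on the way, and leave the other things on the bench where they are.

Things in the scene. Friction and masses are not known exactly. Their poses are not given: they have to be found in the camera images.
- chamber: White bench UV curing chamber, fixed. Origin on the table under its well's centre; front (-x) faces the robot, hinges at the back (+x), y to its left, z up. Box x -80 to 80, y -100 to 100 mm; low apron in front, x -145 to -80, top 62 mm high, bears the button turret (right) and the latch pillar (left). Shut lid's top 124 mm high; lamp housing on it, x -11 to 69, y -65 to 65, to 149 mm.
- lid_angle (a joint): Opening angle of the chamber's grey lid (rad): 0 shut, 1.05 = 60 degrees, end stop 1.4. Hinge line parallel to the chamber's y axis at chamber x = 84, z = 114 mm; the lid's front swings up and back. About 0.45 kg, some 2 N to lift at the bar; falls shut from every angle when let go. The latch's tongue holds it down.
- lid: The chamber's grey lid, 172x204x16 mm, with the lamp housing and the bar handle fixed on it; origin on its hinge line (chamber x 84, y 0, z 114 mm), axes as the chamber's when shut.
- lid_bar (a point): Steel bow handle on the lid's front edge: round bar 10 mm thick, 90 mm long along chamber y, 42 mm ahead of the edge (37 mm free behind it; arms at its two ends). Origin: middle of the bar, on its axis; lid shut: chamber x -127, y 0, z 115 mm (53 above the apron). Turns with the lid, 211 mm from the hinge line; at 60 degrees 298 mm above the table. It can turn between the fingers.
- latch (a joint): Angle of the turn latch (rad): about 0 to 0.2 at the start, tongue over the lid (locked); turns anticlockwise seen from above to a stop at 1.5, tongue pointing to the chamber's left (+y), clear of the lid from 1.25 on. Stays where it is left; about 0.06 N m to turn.
- latch_wing (a point): Grip point of the latch, on its upright turning axis, at chamber x = -102, y = +75, z = 146.5 mm. The black upright wing is 38 mm long, 10 mm thick and spans z 130 to 156 mm; at latch angle 0 its length lies along the chamber's x axis and it turns with the latch. Under it lies the steel tongue, of the wing's width, z 124.5 to 130.5 mm.
- stop (a joint): Travel of the red stop button (m): 0 out, 0.005 fully down; springs back, about 4 N at the bottom; counts as pressed beyond 0.0035.
- stop_top (a point): Centre of the top face of the round red stop button, 24 mm across, facing up, on the turret (44x42 mm) at the right of the apron, chamber x = -119, y = -76, z = 131 mm, 7 mm above the shut lid; black collar 40 mm across round it, 9 mm lower.
- specimen_jar: Bystander, on the left of the bench: jar with yellow lid, 58 mm wide, 59 mm high; origin under its centre.
- tweezers_black: Bystander, right of the chamber near the table edge: black tweezers, 126 mm long, lying flat; origin under its centre.
- petri_base: Bystander, on the left of the bench: clear dish 90 mm wide, 14 mm high; origin under its centre.
- bench_timer: Bystander, on the left of the bench: white timer 51x66x50 mm; origin under its centre.
- chuck_flat: Bystander, left of the microtome: grey specimen chuck 29x37x28 mm; origin under its centre.

How it is judged:
By the outcome, as a careful person would: the job done as asked, in the order asked, and still so for the second after the job is handed in, while the arm keeps its last pose, push and grip.
It also fails if it takes over 51 s, if anything falls off the work surface, if the arm or the gripper's body presses on something with over 40 N, if the wrist force passes 120 N, or if a joint passes its speed limit or range.

## Working session

There is one attempt and no reset: what is moved stays moved. The work goes in short steps, Python scripts to look and compute and a tool call to move; the robot and the scene stay as the last step left them, time stands still between calls to the robot, and variables do not carry over. Pictures are saved under pics/ and viewed, at most 10 in all, crops included, and the job is handed in when it is done.

Besides the shell and the picture viewer there is one more tool, called after "Emit:" as name(argument=value, ...), one argument or row to a line, values as JSON. servo_tool: Moves the arm, as the interface text tells. Its arguments: {"type":"object","properties":{"plan":{"type":"array","items":{"type":"object","properties":{"grip":{"type":"number"},"dx":{"type":"number"},"dy":{"type":"number"},"dz":{"type":"number"},"yaw":{"type":"number"}}}}},"required":["plan"]}

```bash
mkdir -p pics
cat > h.py <<'E'
import numpy as np, cv2
from workcell import robot, imaging, close_job
def shot(n,f):
    d=imaging.get_image(n); cv2.imwrite('pics/'+f+'.png',d['image']); np.save('pics/'+f+'.npy',d,allow_pickle=True); return d
def K(d):
    f=d['image'].shape[0]/2/np.tan(np.radians(d['fov_y'])/2); return f,d['cx'],d['cy']
def ray(d,u,v):
    f,cx,cy=K(d); R=np.array(d['R']);t=np.array(d['t'])
    return -R.T@t, R.T@np.array([(u-cx)/f,(v-cy)/f,1])
def onz(d,u,v,z):
    o,r=ray(d,u,v); return o+r*(z-o[2])/r[2]
def proj(d,X):
    f,cx,cy=K(d); c=np.array(d['R'])@X+np.array(d['t']); return c[0]/c[2]*f+cx,c[1]/c[2]*f+cy
E
python3 - <<'E'
from h import *
o=robot.get_obs()
for k,v in o.items(): print(k,np.round(v,3))
a=shot('scene','sc0');b=shot('side','si0')
for d in(a,b):
    print(K(d),np.round(-np.array(d['R']).T@d['t'],3),np.round(d['R'],2).tolist())
cv2.imwrite('pics/both0.png',cv2.resize(np.vstack([a['image'],b['image']]),(400,600)) if 0 else a['image'])
E
```

```text
time 0.0
joints [ 1.102  0.6   -0.003  1.6    0.002  0.943 -0.08 ]
qd [-0.     0.001 -0.002  0.     0.    -0.    -0.   ]
joint_torque [-1.0000e-03 -7.6507e+01  1.4970e+00 -2.5235e+01 -5.2000e-02  1.7000e-02
  0.0000e+00]
position [ 0.277 -0.67   0.229]
ee_rot [-0.001  0.981  0.195 -0.   ]
contact_force [-0.531 -0.448 -0.827]
moment [-0.025  0.015 -0.028]
grip_force 0.0
grip_width 1.001
(np.float64(388.2427697315808), 253.50414214735378, 191.1003589841383) [-0.132  0.856  0.9  ] [[-0.8, -0.6, -0.02], [-0.32, 0.45, -0.84], [0.51, -0.66, -0.55]]
(np.float64(475.53504369633197), 252.41194607915983, 191.78867517818696) [ 0.389 -1.827  0.774] [[0.99, -0.11, 0.0], [-0.04, -0.36, -0.93], [0.1, 0.93, -0.36]]
```

View pics/sc0.png

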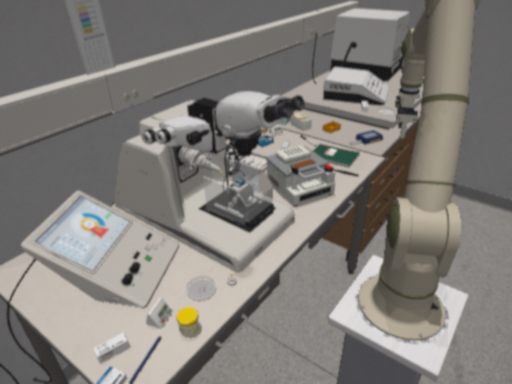

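View pics/si0.png

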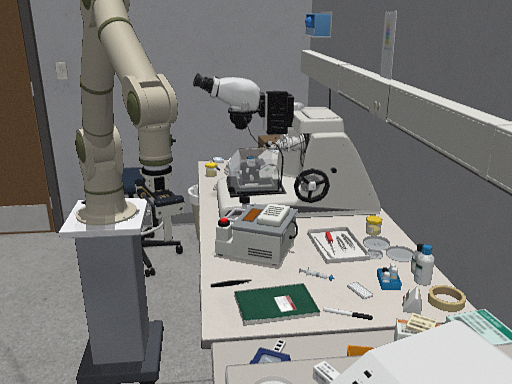

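Run:
```python
from h import *
a=np.load('pics/sc0.npy',allow_pickle=True).item();b=np.load('pics/si0.npy',allow_pickle=True).item()
def red(d,x0,x1,y0,y1):
    im=d['image'].astype(int);m=(im[...,2]>130)&(im[...,1]<80)&(im[...,0]<80)
    ys,xs=np.nonzero(m[y0:y1,x0:x1]);return xs.mean()+x0,ys.mean()+y0,len(xs)
ra=red(a,310,345,150,185);rb=red(b,210,240,205,240);print(ra,rb)
o1,r1=ray(a,*ra[:2]);o2,r2=ray(b,*rb[:2])
s=np.linalg.lstsq(np.c_[r1,-r2],o2-o1,rcond=None)[0];print(o1+s[0]*r1,o2+s[1]*r2, onz(a,*ra[:2],.129),onz(b,*rb[:2],.129))
c1=cv2.resize(a['image'][130:210,250:370],(600,400),interpolation=2)
c2=cv2.resize(b['image'][190:280,205:310],(600,514),interpolation=2)
cv2.imwrite('pics/c1.png',c1);cv2.imwrite('pics/c2.png',c2)
```

```text
(np.float64(327.0625), np.float64(166.0625), 16) (np.float64(223.1904761904762), np.float64(219.57142857142858), 21)
[ 0.45832356 -0.39756392  0.128049  ] [ 0.45317682 -0.39845829  0.12556609] [ 0.45759646 -0.39601984  0.129     ] [ 0.45283478 -0.40602315  0.129     ]
```

View pics/c2.png

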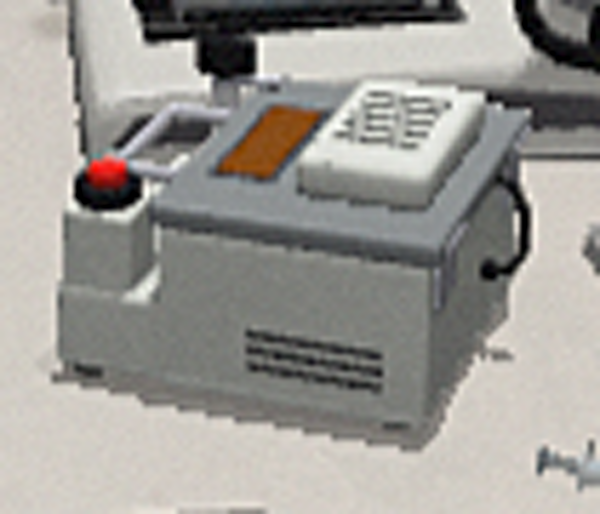

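View pics/c1.png

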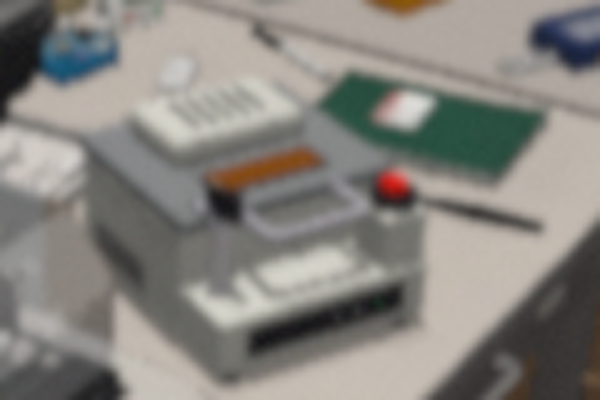

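Run:
```python
from h import *
b=np.load('pics/si0.npy',allow_pickle=True).item()
P=[onz(b,205+u/5.714,190+v/5.714,.124) for u,v in[(152,205),(437,243),(530,108)]]
print(np.round(P,3))
e=P[1]-P[0];print(np.arctan2(e[1],e[0]),np.linalg.norm(e)); e=P[2]-P[1];print(np.arctan2(-e[0],e[1]),np.linalg.norm(e))
B=np.array([.456,-.400])
for th in(-.2,-.15,-.1,-.05,0): 
    c,s=np.cos(th),np.sin(th);R=np.array([[c,-s],[s,c]]);C=B-R@[-.119,-.076]
    print(th,C,'latch',C+R@[-.102,.075],'bar',C+R@[-.127,0], 'cornerFR',C+R@[-.088,-.102])
```

```text
[[ 0.477 -0.447  0.124]
 [ 0.628 -0.512  0.124]
 [ 0.716 -0.334  0.124]]
-0.40823364905033654 0.1641838199487726
-0.45707810250205905 0.1986469614138966
-0.2 [ 0.58772679 -0.34915659] latch [ 0.5026602  -0.25538733] bar [ 0.46325834 -0.32392559] cornerFR [ 0.48121666 -0.43164048]
-0.15 [ 0.58502106 -0.34263654] latch [ 0.49537427 -0.25323602] bar [ 0.45944713 -0.32365789] cornerFR [ 0.48276651 -0.43034063]
-0.1 [ 0.58199284 -0.33625986] latch [ 0.48798992 -0.25145154] bar [ 0.45562731 -0.32358102] cornerFR [ 0.48424946 -0.42896494]
-0.05 [ 0.5786497 -0.3300425] latch [ 0.48052561 -0.25003836] bar [ 0.45180841 -0.32369515] cornerFR [ 0.4856618  -0.42751686]
0 [ 0.575 -0.324] latch [ 0.473 -0.249] bar [ 0.448 -0.324] cornerFR [ 0.487 -0.426]
```

Emit:
servo_tool(
  plan=[
    {"dx":2.2,"dy":-1.5,"dz":-2,"grip":-1},
    {"dx":2.6,"dy":-1.8,"dz":-2,"grip":-1},
    {"dx":2.6,"dy":-1.8,"dz":-2,"grip":-1},
    {"dx":2.6,"dy":-1.8,"dz":-2,"grip":-1},
    {"dx":2.6,"dy":-1.8,"dz":-2,"grip":-1},
  ],
)

```text
$.plan[0]: bad value
```

Emit:
servo_tool(
  plan=[
    {"dx":2.6,"dy":-1.8,"grip":-1},
    {"dx":2.6,"dy":-1.8,"grip":-1},
    {"dx":2.6,"dy":-1.8,"grip":-1},
    {"dx":2.6,"dy":-1.8,"grip":-1},
    {"dx":2.6,"dy":-1.8,"grip":-1},
  ],
)

```text
$.plan[0]: bad value
```

Run:
```python
from h import *
o=robot.get_obs()
for k in('time','position','ee_rot','joints','grip_width'): print(k,np.round(o[k],3))
d=shot('wrist','w1');print(K(d),np.round(-np.array(d['R']).T@d['t'],3))
```

```text
time 0.1
position [ 0.277 -0.67   0.229]
ee_rot [-0.001  0.981  0.195 -0.   ]
joints [ 1.102  0.6   -0.003  1.6    0.002  0.943 -0.08 ]
grip_width 0.999
(np.float64(319.838221552697), 258.31951057754196, 189.96739009684083) [ 0.337 -0.644  0.384]
```

View pics/w1.png

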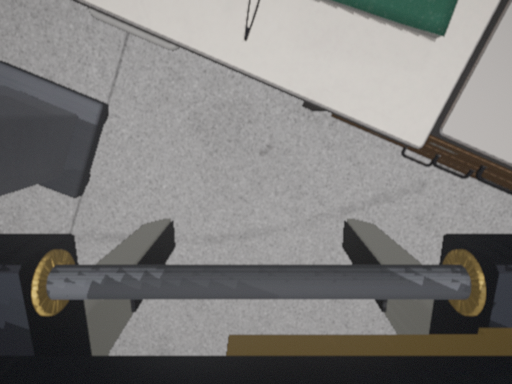

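The wrist view before moving shows the fingers (columns 90–430, row ~280) and the bench edge at the top. Each row needs all its fields, so I'm resending the move.

Emit:
servo_tool(
  plan=[
    {"dx":2.2,"dy":-1.5,"dz":-2,"yaw":0,"grip":-1},
    {"dx":2.6,"dy":-1.8,"dz":-2,"yaw":0,"grip":-1},
    {"dx":2.6,"dy":-1.8,"dz":-2,"yaw":0,"grip":-1},
    {"dx":2.6,"dy":-1.8,"dz":-2,"yaw":0,"grip":-1},
    {"dx":2.6,"dy":-1.8,"dz":-2,"yaw":0,"grip":-1},
  ],
)

```text
time: 0.65
position: [0.3605, -0.5402, 0.3301]
ee_rot: [-0.0, 0.981, 0.195, -0.0]
contact_force: [0.5, -0.7, -0.2]
grip_width: 0.618
grip_force: 0.0
```

Emit:
servo_tool(
  plan=[
    {"dx":2.0,"dy":-1.8,"dz":0,"yaw":0,"grip":-1},
    {"dx":2.0,"dy":-1.8,"dz":0,"yaw":0,"grip":-1},
    {"dx":2.0,"dy":-1.8,"dz":0,"yaw":0,"grip":-1},
    {"dx":1.0,"dy":-1.8,"dz":0,"yaw":0,"grip":-1},
    {"dx":0,"dy":-1.0,"dz":0,"yaw":0,"grip":-1},
  ],
)

```text
time: 1.15
position: [0.3941, -0.4369, 0.3294]
ee_rot: [-0.0, 0.981, 0.196, 0.0]
contact_force: [-0.7, -0.3, 0.9]
grip_width: 0.188
grip_force: 0.0
```

Run:
```python
from h import *
o=robot.get_obs()
for k in('time','position','ee_rot','joints','grip_width'): print(k,np.round(o[k],3))
d=shot('wrist','w2');print(K(d),np.round(-np.array(d['R']).T@d['t'],3))
```

```text
time 1.15
position [ 0.394 -0.437  0.329]
ee_rot [-0.     0.981  0.196  0.   ]
joints [ 0.769  0.335 -0.038  1.8    0.014  1.007 -0.451]
grip_width 0.188
(np.float64(319.838221552697), 258.31951057754196, 189.96739009684083) [ 0.454 -0.411  0.485]
```

View pics/w2.png

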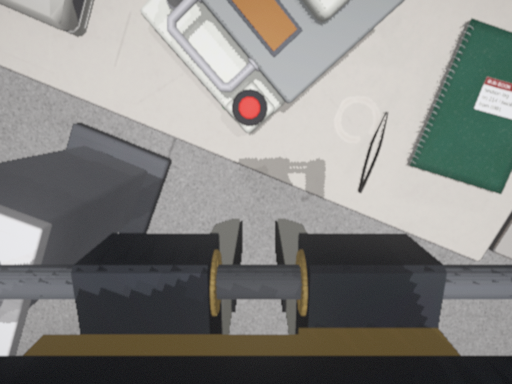

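The picture shows the red button at (249,107), the bar running from about (172,30) to (230,90), and the lid's front right corner at (289,100) with its right edge running up to (403,0).

Run:
```python
from h import *
d=np.load('pics/w2.npy',allow_pickle=True).item()
im=d['image'].astype(int);m=(im[...,2]>130)&(im[...,1]<80)&(im[...,0]<80)
ys,xs=np.nonzero(m);u,v=xs.mean(),ys.mean();B=onz(d,u,v,.131);print(u,v,len(xs),B)
P=[onz(d,*p,.124)for p in[(289,100),(403,0),(200,0)]];print(np.round(P,3))
e=P[1]-P[0];f=P[2]-P[0];print(np.arctan2(e[1],e[0]),np.arctan2(-f[0],f[1]))
for th in(-.44,-.47,-.5):
    c,s=np.cos(th),np.sin(th);R=np.array([[c,-s],[s,c]]);C=B[:2]-R@[-.119,-.076]
    print(th,C,'latch',C+R@[-.102,.075],'bar',C+R@[-.127,0], 'cornerFR',C+R@[-.088,-.102])
```

```text
255.67796610169492 106.55932203389831 118 [ 0.45684565 -0.40596688  0.131     ]
[[ 0.477 -0.437  0.124]
 [ 0.611 -0.504  0.124]
 [ 0.532 -0.314  0.124]]
-0.4650383595969146 -0.41816046164399134
-0.44 [ 0.5968825  -0.38789255] latch [ 0.53654329 -0.27659035] bar [ 0.48197904 -0.33379824] cornerFR [ 0.47381853 -0.44269455]
-0.47 [ 0.59736164 -0.39210116] latch [ 0.54038814 -0.27903914] bar [ 0.48413247 -0.3345846 ] cornerFR [ 0.47270923 -0.44318713]
-0.5 [ 0.59771432 -0.39632225] latch [ 0.54415781 -0.28160215] bar [ 0.48626133 -0.3354352 ] cornerFR [ 0.47158565 -0.44364622]
```

Run:
```python
from h import *
d=np.load('pics/w2.npy',allow_pickle=True).item()
im=d['image'].astype(int);m=((im[...,2]>130)&(im[...,1]<80)&(im[...,0]<80))
m[:,300:]=0
ys,xs=np.nonzero(m);u,v=(xs.min()+xs.max())/2,(ys.min()+ys.max())/2;B=onz(d,u,v,.131);print(u,v,xs.min(),xs.max(),ys.min(),ys.max(),len(xs),B)
D=(B-robot.get_obs()['position'])[:2];p=.393
print('dx dy cm',100*(D@[np.cos(p),np.sin(p)]),100*(D@[np.sin(p),-np.cos(p)]))
```

```text
249.0 107.0 238 260 96 118 115 [ 0.45367731 -0.39954361  0.131     ]
dx dy cm 7.0671960568693155 -1.0979403875311096
```

Emit:
servo_tool(
  plan=[
    {"dx":2.4,"dy":-0.4,"dz":3,"yaw":0,"grip":-1},
    {"dx":2.4,"dy":-0.4,"dz":4,"yaw":0,"grip":-1},
    {"dx":2.3,"dy":-0.3,"dz":4,"yaw":0,"grip":-1},
    {"dx":0,"dy":0,"dz":3.5,"yaw":0,"grip":-1},
    {"dx":0,"dy":0,"dz":2.0,"yaw":0,"grip":-1},
  ],
)

```text
time: 1.7
position: [0.4536, -0.4018, 0.1617]
ee_rot: [-0.001, 0.981, 0.195, -0.001]
contact_force: [0.3, -0.2, 0.4]
grip_width: 0.006
grip_force: 0.0
```

Emit:
servo_tool(
  plan=[
    {"dx":0,"dy":0,"dz":0.5,"yaw":0,"grip":-1},
    {"dx":0,"dy":0,"dz":0.5,"yaw":0,"grip":-1},
    {"dx":0,"dy":0,"dz":0.3,"yaw":0,"grip":-1},
    {"dx":0,"dy":0,"dz":0,"yaw":0,"grip":-1},
    {"dx":0,"dy":0,"dz":0,"yaw":0,"grip":-1},
  ],
)

```text
time: 2.2
position: [0.4551, -0.4022, 0.1526]
ee_rot: [0.001, 0.981, 0.194, 0.0]
contact_force: [0.1, 0.0, 0.4]
grip_width: 0.004
grip_force: 0.0
```

Emit:
servo_tool(
  plan=[
    {"dx":0,"dy":0,"dz":0.5,"yaw":0,"grip":-1},
    {"dx":0,"dy":0,"dz":0.4,"yaw":0,"grip":-1},
    {"dx":0,"dy":0,"dz":0.3,"yaw":0,"grip":-1},
    {"dx":0,"dy":0,"dz":0.3,"yaw":0,"grip":-1},
    {"dx":0,"dy":0,"dz":0,"yaw":0,"grip":-1},
  ],
)

```text
time: 2.7
position: [0.455, -0.4019, 0.1373]
ee_rot: [0.0, 0.981, 0.195, 0.0]
contact_force: [-1.4, 0.8, 8.1]
grip_width: 0.002
grip_force: 4.4
```

Emit:
servo_tool(
  plan=[
    {"dx":0,"dy":0,"dz":0.2,"yaw":0,"grip":-1},
    {"dx":0,"dy":0,"dz":0,"yaw":0,"grip":-1},
    {"dx":0,"dy":0,"dz":0,"yaw":0,"grip":-1},
    {"dx":0,"dy":0,"dz":0,"yaw":0,"grip":-1},
    {"dx":0,"dy":0,"dz":0,"yaw":0,"grip":-1},
  ],
)

```text
time: 3.2
position: [0.455, -0.4019, 0.1369]
ee_rot: [0.001, 0.981, 0.195, 0.0]
contact_force: [-5.5, 4.3, 25.6]
grip_width: 0.005
grip_force: 13.2
```

Emit:
servo_tool(
  plan=[
    {"dx":0,"dy":0,"dz":-1,"yaw":0,"grip":-1},
    {"dx":0,"dy":0,"dz":-2,"yaw":0.14,"grip":-1},
    {"dx":0,"dy":0,"dz":-3,"yaw":0.14,"grip":-1},
    {"dx":0,"dy":0,"dz":-3,"yaw":0.14,"grip":-1},
    {"dx":0,"dy":0,"dz":-3,"yaw":0.14,"grip":-0.4},
  ],
)

```text
time: 3.7
position: [0.4547, -0.4015, 0.2555]
ee_rot: [-0.0, 0.996, -0.087, -0.0]
contact_force: [-0.5, -0.0, 0.1]
grip_width: 0.051
grip_force: 0.0
```

Emit:
servo_tool(
  plan=[
    {"dx":0,"dy":-1.5,"dz":0,"yaw":0.14,"grip":-0.4},
    {"dx":0,"dy":-2,"dz":0,"yaw":0.05,"grip":-0.4},
    {"dx":0,"dy":-2,"dz":0,"yaw":0,"grip":-0.4},
    {"dx":0,"dy":-2,"dz":0,"yaw":0,"grip":-0.4},
    {"dx":0,"dy":0,"dz":0,"yaw":0,"grip":-0.4},
  ],
)

```text
time: 4.2
position: [0.4786, -0.3276, 0.2543]
ee_rot: [-0.001, 0.984, -0.176, -0.0]
contact_force: [0.9, 0.4, 1.0]
grip_width: 0.296
grip_force: 0.0
```

Run:
```python
from h import *
a=np.load('pics/sc0.npy',allow_pickle=True).item();b=np.load('pics/si0.npy',allow_pickle=True).item()
o1,r1=ray(a,297,103);o2,r2=ray(b,200,80)
s=np.linalg.lstsq(np.c_[r1,-r2],o2-o1,rcond=None)[0];print(o1+s[0]*r1,o2+s[1]*r2)
o=robot.get_obs()
for k in('time','position','ee_rot','joints','grip_width'): print(k,np.round(o[k],3))
d=shot('wrist','w3');print(np.round(-np.array(d['R']).T@d['t'],3))
```

```text
[ 0.38990819 -0.02512558  0.51986872] [ 0.39599037 -0.02427417  0.52624405]
time 4.2
position [ 0.479 -0.328  0.254]
ee_rot [-0.001  0.984 -0.176 -0.   ]
joints [ 0.381  0.4    0.17   1.919 -0.091  0.831 -1.326]
grip_width 0.296
[ 0.54  -0.35   0.409]
```

View pics/w3.png

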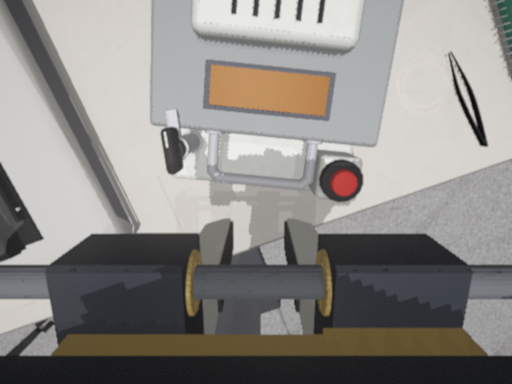

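The picture shows the wing top as a black bar from about (170,128) to (174,172) with the tongue at (172,117). The bar axis runs from (216,178) to (306,185), the button sits at (345,183), and the lid's front edge runs from (152,123) to (378,146).

Run:
```python
from h import *
d=np.load('pics/w3.npy',allow_pickle=True).item();im=d['image']
R0=np.array(d['R']);print(np.round(R0,3).tolist())
m=np.zeros(im.shape[:2],np.uint8);m[110:190,150:195]=(im[110:190,150:195].max(2)<60)*255
c=max(cv2.findContours(m,0,1)[0],key=cv2.contourArea);r=cv2.minAreaRect(c);bx=cv2.boxPoints(r);print(r)
print('wing box z.156',np.round([onz(d,*p,.156) for p in bx],4).tolist())
L=[onz(d,*p,.124)for p in[(152,123),(378,146)]];f=L[0]-L[1];print(np.round(L,4),'psi',np.arctan2(-f[0],f[1]),np.linalg.norm(f))
b=[onz(d,*p,.118)for p in[(216,178),(306,185)]];f=b[0]-b[1];print(np.round(b,4),'psi',np.arctan2(-f[0],f[1]),np.mean(b,0))
B=np.array([.4545,-.4005])
hsv=(im[...,2]>130)&(im[...,1]<80)&(im[...,0]<80);ys,xs=np.nonzero(hsv&(np.arange(512)<370)&(np.arange(512)>320));B2=onz(d,(xs.min()+xs.max())/2,(ys.min()+ys.max())/2,.131);print(B2)
for th in(-.42,-.45,-.48):
    c,s=np.cos(th),np.sin(th);R=np.array([[c,-s],[s,c]]);C=B2[:2]-R@[-.119,-.076]
    print(th,C,'latch',C+R@[-.102,.075],'bar',C+R@[-.127,0])
cv2.imwrite('pics/w3c.png',cv2.resize(im[90:210,140:370],(800,417),interpolation=2))
```

```text
[[-0.347, -0.938, -0.001], [-0.91, 0.336, 0.242], [-0.226, 0.085, -0.97]]
((174.96791076660156, 136.55963134765625), (17.33665657043457, 5.172262191772461), 73.3007583618164)
wing box z.156 [[0.5505, -0.2801, 0.156], [0.5502, -0.2841, 0.156], [0.537, -0.2826, 0.156], [0.5373, -0.2785, 0.156]]
[[ 0.562  -0.2586  0.124 ]
 [ 0.4741 -0.4386  0.124 ]] psi -0.454162212984808 0.2002901057738869
[[ 0.4962 -0.2914  0.118 ]
 [ 0.4608 -0.3678  0.118 ]] psi -0.4332431469623162 [ 0.4785227  -0.32959097  0.118     ]
[ 0.45436912 -0.39935729  0.131     ]
-0.42 [ 0.5940165  -0.37848602] latch [ 0.53146346 -0.26841278] bar [ 0.4780542  -0.32670044]
-0.45 [ 0.59457971 -0.38268421] latch [ 0.53535652 -0.27078419] bar [ 0.48022292 -0.32744358]
-0.48 [ 0.59501673 -0.38689739] latch [ 0.53917669 -0.2732713 ] bar [ 0.48236838 -0.32825144]
```

View pics/w3c.png

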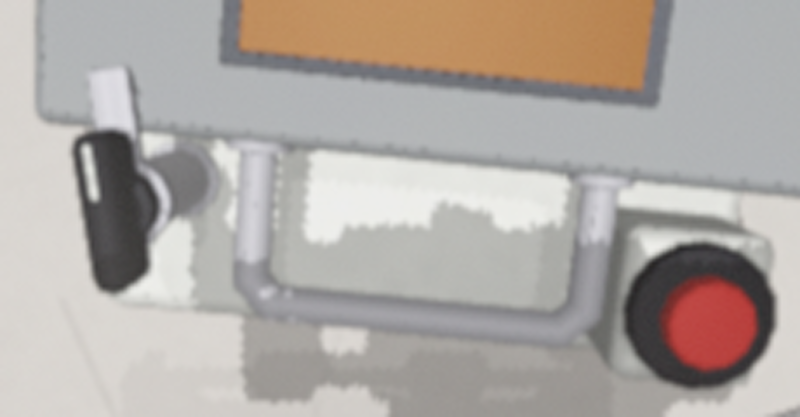

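The crop shows the wing top running from (100,133) to (125,290), centred at (112,211), which is (172,151) in the full picture.

Run:
```python
from h import *
d=np.load('pics/w3.npy',allow_pickle=True).item()
P=[onz(d,140+u/3.478,90+v/3.478,.155) for u,v in[(100,133),(124,290),(112,211)]]
e=P[0]-P[1];print(np.round(P,4),np.linalg.norm(e),'wing angle',np.arctan2(e[1],e[0]))
o=robot.get_obs();q=o['ee_rot'];p=2*np.arctan2(q[2],q[1]);print('phi',p)
D=(P[2]-o['position'])[:2];print('to latch dx dy',100*(D@[np.cos(p),np.sin(p)]),100*(D@[np.sin(p),-np.cos(p)]))
```

```text
[[ 0.5514 -0.2791  0.155 ]
 [ 0.5166 -0.2696  0.155 ]
 [ 0.5344 -0.2745  0.155 ]] 0.03606421218689795 wing angle -0.2665128980888255
phi -0.35572375212344814
to latch dx dy 3.3817065768655197 -7.11091791901703
```

Emit:
servo_tool(
  plan=[
    {"dx":0.85,"dy":-1.75,"dz":0,"yaw":0,"grip":-0.4},
    {"dx":0.85,"dy":-1.8,"dz":0,"yaw":0,"grip":-0.4},
    {"dx":0.85,"dy":-1.8,"dz":2,"yaw":0,"grip":-0.4},
    {"dx":0.8,"dy":-1.8,"dz":3,"yaw":-0.09,"grip":-0.4},
    {"dx":0,"dy":0,"dz":1,"yaw":0,"grip":-0.4},
  ],
)

```text
time: 4.75
position: [0.5344, -0.2736, 0.1921]
ee_rot: [-0.001, 0.991, -0.131, -0.001]
contact_force: [-1.0, 1.0, 0.1]
grip_width: 0.303
grip_force: 0.0
```

Emit:
servo_tool(
  plan=[
    {"dx":0,"dy":0,"dz":2,"yaw":0,"grip":-0.4},
    {"dx":0,"dy":0,"dz":1.5,"yaw":0,"grip":-0.4},
    {"dx":0,"dy":0,"dz":1,"yaw":0,"grip":-0.4},
    {"dx":0,"dy":0,"dz":0.5,"yaw":0,"grip":-0.4},
    {"dx":0,"dy":0,"dz":0.3,"yaw":0,"grip":-0.4},
  ],
)

```text
time: 5.25
position: [0.5336, -0.2761, 0.1416]
ee_rot: [0.0, 0.991, -0.134, -0.0]
contact_force: [-0.7, -1.4, 6.1]
grip_width: 0.302
grip_force: 3.4
```

Emit:
servo_tool(
  plan=[
    {"dx":0,"dy":0,"dz":-0.2,"yaw":0,"grip":-0.4},
    {"dx":0,"dy":0,"dz":0,"yaw":0,"grip":-0.4},
    {"dx":0,"dy":0,"dz":0,"yaw":0,"grip":-0.4},
    {"dx":0,"dy":0,"dz":0,"yaw":0,"grip":-0.4},
    {"dx":0,"dy":0,"dz":0,"yaw":0,"grip":-0.4},
  ],
)

```text
time: 5.75
position: [0.534, -0.2752, 0.1438]
ee_rot: [0.0, 0.991, -0.134, 0.0]
contact_force: [0.6, -0.4, 0.1]
grip_width: 0.302
grip_force: 0.0
```

Run:
```python
from h import *
d=shot('wrist','w4');s=shot('side','s4')
cv2.imwrite('pics/w4b.png',np.vstack([cv2.resize(d['image'][150:384,120:400],(420,351)),cv2.resize(s['image'][150:270,205:325],(420,240))[:240]]))
```

```text
(no output)
```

View pics/w4b.png

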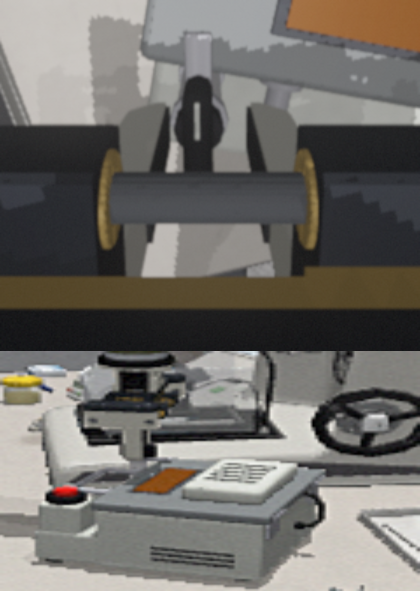

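The wing is between the fingers, about 3 mm left of centre (column 198 against 208). I'll shift left and close.

Emit:
servo_tool(
  plan=[
    {"dx":0,"dy":-0.3,"dz":0,"yaw":0,"grip":-0.4},
    {"dx":0,"dy":0,"dz":0,"yaw":0,"grip":-1},
    {"dx":0,"dy":0,"dz":0,"yaw":0,"grip":-1},
    {"dx":0,"dy":0,"dz":0,"yaw":0,"grip":-1},
    {"dx":0,"dy":0,"dz":0,"yaw":0,"grip":-1},
  ],
)

```text
time: 6.35
position: [0.5348, -0.272, 0.1436]
ee_rot: [-0.0, 0.991, -0.134, -0.0]
contact_force: [0.0, 2.5, 0.1]
grip_width: 0.103
grip_force: 30.0
```

Emit:
servo_tool(
  plan=[
    {"dx":0,"dy":0,"dz":0,"yaw":0,"grip":-1},
    {"dx":0,"dy":0,"dz":0,"yaw":0,"grip":-1},
    {"dx":0,"dy":0,"dz":0,"yaw":-0.05,"grip":-1},
    {"dx":0,"dy":0,"dz":0,"yaw":-0.1,"grip":-1},
    {"dx":0,"dy":0,"dz":0,"yaw":0,"grip":-1},
  ],
)

```text
time: 6.85
position: [0.5348, -0.2722, 0.1436]
ee_rot: [-0.0, 0.998, -0.058, 0.0]
contact_force: [0.5, 2.3, 0.6]
grip_width: 0.103
grip_force: 30.0
```

Emit:
servo_tool(
  plan=[
    {"dx":0,"dy":0,"dz":0,"yaw":-0.12,"grip":-1},
    {"dx":0,"dy":0,"dz":0,"yaw":-0.12,"grip":-1},
    {"dx":0,"dy":0,"dz":0,"yaw":-0.12,"grip":-1},
    {"dx":0,"dy":0,"dz":0,"yaw":-0.12,"grip":-1},
    {"dx":0,"dy":0,"dz":0,"yaw":-0.12,"grip":-1},
  ],
)

```text
time: 7.35
position: [0.5349, -0.2728, 0.1436]
ee_rot: [0.0, 0.971, 0.239, 0.0]
contact_force: [0.8, -0.3, -2.5]
grip_width: 0.107
grip_force: 30.0
```

Emit:
servo_tool(
  plan=[
    {"dx":0,"dy":0,"dz":0,"yaw":-0.12,"grip":-1},
    {"dx":0,"dy":0,"dz":0,"yaw":-0.12,"grip":-1},
    {"dx":0,"dy":0,"dz":0,"yaw":-0.12,"grip":-1},
    {"dx":0,"dy":0,"dz":0,"yaw":-0.1,"grip":-1},
    {"dx":0,"dy":0,"dz":0,"yaw":0,"grip":-1},
  ],
)

```text
time: 7.85
position: [0.5352, -0.2733, 0.1436]
ee_rot: [0.001, 0.892, 0.453, 0.001]
contact_force: [2.4, -1.6, -2.7]
grip_width: 0.107
grip_force: 30.0
```

Run:
```python
from h import *
o=robot.get_obs();q=o['ee_rot'];print(2*np.arctan2(q[2],q[1]),np.round(o['joints'],2),np.round(o['moment'],2),np.round(o['position'],4),o['grip_width'])
```

```text
0.94003807573205 [ 0.54  0.57 -0.24  1.96  0.22  0.64 -0.47] [-0.3  -0.78  0.09] [ 0.5352 -0.2733  0.1436] 0.10654638530131304
```

Emit:
servo_tool(
  plan=[
    {"dx":0,"dy":0,"dz":0,"yaw":-0.06,"grip":-1},
    {"dx":0,"dy":0,"dz":0,"yaw":0,"grip":-1},
    {"dx":0,"dy":0,"dz":0,"yaw":0,"grip":-1},
    {"dx":0,"dy":0,"dz":0,"yaw":0,"grip":-0.4},
    {"dx":0,"dy":0,"dz":0,"yaw":0,"grip":-0.4},
  ],
)

```text
time: 8.35
position: [0.534, -0.272, 0.1434]
ee_rot: [-0.001, 0.878, 0.479, -0.001]
contact_force: [0.6, -0.7, -0.8]
grip_width: 0.228
grip_force: 0.0
```

Emit:
servo_tool(
  plan=[
    {"dx":0,"dy":0,"dz":0,"yaw":0,"grip":-0.4},
    {"dx":0,"dy":0,"dz":-1,"yaw":0,"grip":-0.4},
    {"dx":0,"dy":0,"dz":-2,"yaw":0,"grip":-0.4},
    {"dx":0,"dy":0,"dz":-3,"yaw":0,"grip":-0.4},
    {"dx":0,"dy":0,"dz":0,"yaw":0,"grip":-0.4},
  ],
)

```text
time: 8.85
position: [0.5364, -0.2728, 0.2077]
ee_rot: [0.002, 0.877, 0.48, 0.002]
contact_force: [-0.8, -0.3, 0.4]
grip_width: 0.295
grip_force: 0.0
```

Run:
```python
from h import *
o=robot.get_obs();q=o['ee_rot'];print(2*np.arctan2(q[2],q[1]),np.round(o['joints'],2),np.round(o['contact_force'],2),np.round(o['position'],4),o['grip_width'])
d=shot('scene','s5')
d2=shot('wrist','w5')
cv2.imwrite('pics/s5c.png',np.vstack([cv2.resize(d['image'][130:210,250:370],(450,300),interpolation=2),cv2.resize(d2['image'][:300],(500,293))[:,:450]]))
```

```text
1.0011835696847964 [ 0.57  0.49 -0.29  1.9   0.19  0.77 -0.39] [-0.84 -0.27  0.41] [ 0.5364 -0.2728  0.2077] 0.29523755707661636
```

View pics/s5c.png

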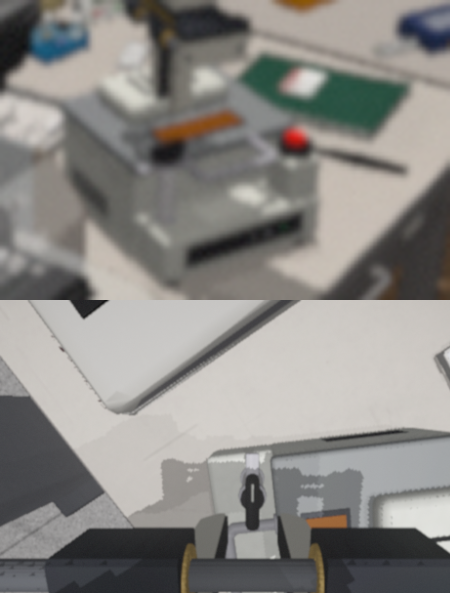

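The tongue now points out to the chamber's left, so the latch is at about 1.45. Next I go to the bar.

Emit:
servo_tool(
  plan=[
    {"dx":0,"dy":0,"dz":0,"yaw":-0.125,"grip":-0.4},
    {"dx":-2.0,"dy":-0.7,"dz":0,"yaw":0,"grip":-0.4},
    {"dx":-2.5,"dy":-0.9,"dz":0,"yaw":0,"grip":-0.4},
    {"dx":-2.0,"dy":-0.7,"dz":1,"yaw":0,"grip":-0.4},
    {"dx":-1.0,"dy":-0.4,"dz":2,"yaw":0,"grip":-0.4},
  ],
)

```text
time: 9.45
position: [0.4766, -0.3302, 0.1736]
ee_rot: [0.0, 0.846, 0.533, -0.0]
contact_force: [0.8, -0.2, 0.6]
grip_width: 0.297
grip_force: 0.0
```

Emit:
servo_tool(
  plan=[
    {"dx":0,"dy":0,"dz":1,"yaw":0,"grip":-0.4},
    {"dx":0,"dy":0,"dz":0.5,"yaw":0,"grip":-0.4},
    {"dx":0,"dy":0,"dz":0,"yaw":0,"grip":-0.4},
    {"dx":0,"dy":0,"dz":0,"yaw":0,"grip":-0.4},
    {"dx":0,"dy":0,"dz":0,"yaw":0,"grip":-0.4},
  ],
)

```text
time: 9.95
position: [0.4789, -0.3281, 0.1592]
ee_rot: [0.0, 0.845, 0.534, 0.0]
contact_force: [-0.6, -0.9, 0.9]
grip_width: 0.3
grip_force: 0.0
```

Run:
```python
from h import *
o=robot.get_obs();q=o['ee_rot'];p=2*np.arctan2(q[2],q[1]);print(p,np.round(o['joints'],2),np.round(o['position'],4))
D=np.array([.479,-.329])-o['position'][:2]
print(100*(D@[np.cos(p),np.sin(p)]),100*(D@[np.sin(p),-np.cos(p)]))
```

```text
1.1278039153670552 [ 0.71  0.53 -0.3   1.99  0.25  0.66 -0.19] [ 0.4789 -0.3281  0.1592]
-0.08093410475200272 0.04888049178710887
```

Aligned. I'll lower 5.2 cm and watch the force.

Emit:
servo_tool(
  plan=[
    {"dx":0,"dy":0,"dz":1,"yaw":0,"grip":-0.4},
    {"dx":0,"dy":0,"dz":0.8,"yaw":0,"grip":-0.4},
    {"dx":0,"dy":0,"dz":0.5,"yaw":0,"grip":-0.4},
    {"dx":0,"dy":0,"dz":0.4,"yaw":0,"grip":-0.4},
    {"dx":0,"dy":0,"dz":0,"yaw":0,"grip":-0.4},
  ],
)

```text
time: 10.45
position: [0.4778, -0.3283, 0.1309]
ee_rot: [-0.001, 0.845, 0.534, -0.0]
contact_force: [0.9, 0.4, -1.0]
grip_width: 0.301
grip_force: 0.0
```

Emit:
servo_tool(
  plan=[
    {"dx":0,"dy":0,"dz":0.7,"yaw":0,"grip":-0.4},
    {"dx":0,"dy":0,"dz":0.7,"yaw":0,"grip":-0.4},
    {"dx":0,"dy":0,"dz":0.7,"yaw":0,"grip":-0.4},
    {"dx":0,"dy":0,"dz":0.4,"yaw":0,"grip":-0.4},
    {"dx":0,"dy":0,"dz":0,"yaw":0,"grip":-0.4},
  ],
)

```text
time: 10.95
position: [0.4778, -0.3283, 0.1058]
ee_rot: [-0.001, 0.845, 0.534, -0.0]
contact_force: [-0.0, -0.1, -0.3]
grip_width: 0.3
grip_force: 0.0
```

Emit:
servo_tool(
  plan=[
    {"dx":0,"dy":0,"dz":0,"yaw":0,"grip":-1},
    {"dx":0,"dy":0,"dz":0,"yaw":0,"grip":-1},
    {"dx":0,"dy":0,"dz":0,"yaw":0,"grip":-1},
    {"dx":0,"dy":0,"dz":0,"yaw":0,"grip":-1},
    {"dx":0,"dy":0,"dz":0,"yaw":0,"grip":-1},
  ],
)

```text
time: 11.45
position: [0.4804, -0.3295, 0.1075]
ee_rot: [0.002, 0.845, 0.534, 0.001]
contact_force: [5.1, -3.6, -1.2]
grip_width: 0.093
grip_force: 30.0
```

Emit:
servo_tool(
  plan=[
    {"dx":0,"dy":0.15,"dz":-0.4,"yaw":0,"grip":-1},
    {"dx":0,"dy":0.05,"dz":-0.7,"yaw":0,"grip":-1},
    {"dx":0,"dy":0.06,"dz":-0.75,"yaw":0,"grip":-1},
    {"dx":0,"dy":0.1,"dz":-0.75,"yaw":0,"grip":-1},
    {"dx":0,"dy":0.12,"dz":-0.75,"yaw":0,"grip":-1},
  ],
)

```text
time: 11.95
position: [0.4831, -0.3309, 0.1411]
ee_rot: [0.001, 0.845, 0.534, 0.0]
contact_force: [5.4, -3.1, -3.0]
grip_width: 0.095
grip_force: 30.0
```

Emit:
servo_tool(
  plan=[
    {"dx":0,"dy":0.2,"dz":-0.73,"yaw":0,"grip":-1},
    {"dx":0,"dy":0.2,"dz":-0.72,"yaw":0,"grip":-1},
    {"dx":0,"dy":0.2,"dz":-0.71,"yaw":0,"grip":-1},
    {"dx":0,"dy":0.22,"dz":-0.71,"yaw":0,"grip":-1},
    {"dx":0,"dy":0.24,"dz":-0.7,"yaw":0,"grip":-1},
  ],
)

```text
time: 12.45
position: [0.4911, -0.3348, 0.1761]
ee_rot: [-0.001, 0.845, 0.534, -0.001]
contact_force: [-1.6, 0.1, -2.1]
grip_width: 0.099
grip_force: 30.0
```

Emit:
servo_tool(
  plan=[
    {"dx":0,"dy":0.26,"dz":-0.69,"yaw":0,"grip":-1},
    {"dx":0,"dy":0.29,"dz":-0.68,"yaw":0,"grip":-1},
    {"dx":0,"dy":0.31,"dz":-0.67,"yaw":0,"grip":-1},
    {"dx":0,"dy":0.34,"dz":-0.65,"yaw":0,"grip":-1},
    {"dx":0,"dy":0.36,"dz":-0.64,"yaw":0,"grip":-1},
  ],
)

```text
time: 12.95
position: [0.5043, -0.3411, 0.2093]
ee_rot: [-0.002, 0.845, 0.534, -0.001]
contact_force: [-8.3, 3.0, 2.2]
grip_width: 0.097
grip_force: 30.0
```

Emit:
servo_tool(
  plan=[
    {"dx":0,"dy":0.3,"dz":-0.65,"yaw":0,"grip":-1},
    {"dx":0,"dy":0.36,"dz":-0.63,"yaw":0,"grip":-1},
    {"dx":0,"dy":0.4,"dz":-0.61,"yaw":0,"grip":-1},
    {"dx":0,"dy":0.43,"dz":-0.6,"yaw":0,"grip":-1},
    {"dx":0,"dy":0.46,"dz":-0.58,"yaw":0,"grip":-1},
  ],
)

```text
time: 13.45
position: [0.5226, -0.3501, 0.2403]
ee_rot: [-0.001, 0.846, 0.534, -0.001]
contact_force: [-6.3, 1.4, 2.7]
grip_width: 0.098
grip_force: 30.0
```

Emit:
servo_tool(
  plan=[
    {"dx":0,"dy":0.46,"dz":-0.56,"yaw":0,"grip":-1},
    {"dx":0,"dy":0.5,"dz":-0.54,"yaw":0,"grip":-1},
    {"dx":0,"dy":0.52,"dz":-0.52,"yaw":0,"grip":-1},
    {"dx":0,"dy":0.54,"dz":-0.5,"yaw":0,"grip":-1},
    {"dx":0,"dy":0.56,"dz":-0.48,"yaw":0,"grip":-1},
  ],
)

```text
time: 13.95
position: [0.5451, -0.361, 0.2669]
ee_rot: [-0.001, 0.846, 0.534, -0.002]
contact_force: [-12.2, 4.2, 11.6]
grip_width: 0.099
grip_force: 30.0
```

Emit:
servo_tool(
  plan=[
    {"dx":0,"dy":0.45,"dz":-0.55,"yaw":0,"grip":-1},
    {"dx":0,"dy":0.52,"dz":-0.52,"yaw":0,"grip":-1},
    {"dx":0,"dy":0.57,"dz":-0.46,"yaw":0,"grip":-1},
    {"dx":0,"dy":0.6,"dz":-0.42,"yaw":0,"grip":-1},
    {"dx":0,"dy":0.5,"dz":-0.34,"yaw":0,"grip":-1},
  ],
)

```text
time: 14.45
position: [0.571, -0.3734, 0.2892]
ee_rot: [0.0, 0.846, 0.534, -0.0]
contact_force: [-4.8, -3.1, 3.0]
grip_width: 0.096
grip_force: 30.0
```

Emit:
servo_tool(
  plan=[
    {"dx":0,"dy":0.1,"dz":-0.06,"yaw":0,"grip":-1},
    {"dx":0,"dy":0,"dz":0,"yaw":0,"grip":-1},
    {"dx":0,"dy":0,"dz":0,"yaw":0,"grip":-1},
    {"dx":0,"dy":0,"dz":0,"yaw":0,"grip":-1},
    {"dx":0,"dy":0,"dz":0,"yaw":0,"grip":-1},
  ],
)

```text
time: 14.95
position: [0.5718, -0.3738, 0.2898]
ee_rot: [0.0, 0.846, 0.534, -0.0]
contact_force: [-4.3, -2.5, 3.2]
grip_width: 0.097
grip_force: 30.0
```

Run:
```python
from h import *
o=robot.get_obs();P=o['position']
dz=P[2]-.1075;dx=(P[:2]-[.4804,-.3295])@[.903,-.43]
print(np.degrees(np.arctan2(dz+.001,.211-dx)),np.hypot(dz+.001,.211-dx),dx,dz,np.round(o['contact_force'],1),np.round(o['joints'],2),np.abs(o['qd']).max())
```

```text
59.15884263927613 0.21346513480105186 0.10156501722599653 0.18227942688933968 [-4.3 -2.5  3.2] [ 0.7   0.51 -0.33  1.62  0.18  1.04 -0.12] 0.0022344232470754974
```

```bash
python3 -c "
from workcell import close_job
print(close_job())"
```

```text
the job is handed in; nothing more can be done
None
```

I pressed the stop button until it bottomed out, turned the latch to about 84 degrees, and then raised the lid to about 59 degrees. The arm was holding it still by the bar when I handed in the job; I didn't confirm from a picture that the lamps went out.

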